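# Tighten the vice's clamp nut with the click torque wrench

## Task

Take the torque wrench from its wooden rest, fit its socket fully down over the long clamp nut in front of the blue drill vice, and tighten the nut clockwise (seen from above) until the wrench clicks over. Stop at once when it clicks, so that the nut is not over-tightened and the washer under it is not dragged round, then let go, leaving the wrench on the nut and the things around undisturbed.

Things in the scene. Friction and masses are not known exactly. Their poses are not given: they have to be found in the camera images.
- wrench_bar (a point): Where to grasp the torque wrench: mid-height of its flat steel bar (18 mm wide, 16 mm high), 80 mm from the socket's axis, near the balance point. x along the handle away from the socket, z up. From the axis the bar runs to 180 mm, then a round black grip, 26 mm thick, to 283 mm. About 0.4 kg. It starts level in the rest, bar centre 63 mm above the bench.
- wrench_grip (a point): Centre of the round grip, 220 mm from the socket's axis: push here to turn. x along the handle outward, z up. Handle and socket turn as one while the load builds up to about 1.4 Nm (6 N here); then the handle breaks over 0.05 rad (11 mm here), clockwise, its resistance falling to 0.6 Nm on the way; pushed further it is solid and turns the nut on. Let go, it springs back.
- socket_mouth (a point): Centre of the socket's open underside, on its axis; x along the handle, z up. Socket 50 mm across corners outside; hexagonal hole 33.6 mm across flats, 36 mm deep, corners along x and every 60 degrees. Bar's mid-height is 51 mm above this point, the wrench's top 66 mm.
- nut_top (a point): Centre of the top of the long steel hex nut, 74 mm above the bench, 32 mm across flats, 22 mm high plus a 12 mm tapered top. Corners along x and every 60 degrees. Socket home: its underside on the washer, 34 mm below this point, about 0.1 rad of turning play each way, handle drooping about 0.1 rad. Tightens clockwise from above, ever stiffer; 0.15 to 0.5 rad, unknown, to the click; stays where left.
- washer_tab (a point): Outer end of the small tab on the steel washer (50 mm diameter, 4 mm thick, top 40 mm above the bench) under the nut, 36 mm from the nut's axis. The washer is dragged round if the nut is tightened beyond the click (from about 1.47 Nm); it must stay.
- vice: Fixed blue drill vice on a dark iron plate. Origin on the bench under the nut's axis. In its frame: plate x -95 to 95, y -48 to 128 mm, 22 mm high; ear under the washer x -45 to 45, y -31 to 62 mm, 36 mm high; jaws y 62 to 126 mm, x -65 to 65 mm, 81 mm high.
- rest: Fixed wooden rest: two notched uprights 110 mm apart (98 mm free between), 65 mm high, 36 mm wide, notches 24 mm wide and 10 mm deep, in which the wrench's bar lies. Origin on the bench under the grasping place of the wrench, x along the handle away from the socket.
- jar: Bystander: glass jar with steel lid, 60 mm diameter, 75 mm high, origin under its centre.
- carton: Bystander: cardboard box 70 x 100 x 50 mm, origin under its centre.
- tin: Bystander: steel tin, 66 mm diameter, 90 mm high, origin under its centre.

How it is judged:
By the outcome, as a careful person would: the job done as asked, in the order asked, and still so for the second after the job is handed in, with the robot touching nothing.
It also fails if it takes over 64 s, if anything falls off the work surface, if the arm or the gripper's body presses on something with over 40 N, if the wrist force passes 120 N, or if a joint passes its speed limit or range.

## Robot

A 6-joint arm with a two-finger parallel gripper is mounted at the origin on the work surface. World frame = base frame: x ahead of the robot, y to its left, z up, the work surface at z = 0. Lengths are in m, angles in rad, forces in N, time in s.
With the tool pointing down it reaches from about 0.3 to 0.825 m from the base axis. Payload 5.4 kg.
Tool frame: the origin (TCP) lies at the very end of the fingers, on their centre line; the grasp point (between the pads) lies 19 mm behind it; z points along the fingers, y is the line along which they close (so a half turn about z gives the same grasp; the last joint's range is limited). The gripper opens to 92 mm and grips with 3 to 60 N. Pads are 20 mm wide; open, the fingers measure 128 mm over their backs; the gripper's body (75 mm by 189 mm) begins 69 mm behind the grasp point.
Start: joints at [1.077, 0.158, 1.597, -0, 1.386, -0.21], TCP at [0.161, 0.552, 0.215] pointing down, gripper open.
Joint ranges: [-2.91, 2.91], [-0.94, 2.29], [0.18, 2.7], [-1.29, 4.43], [0.17, 2.64], [-3, 3]. Speed limits (rad/s): [2.57, 2.57, 3.14, 3.14, 3.14, 3.14].

## Interface

Orientations are given as a rotation vector (axis times angle).
In Python, from workcell import bot gives the robot as it stands. Calls block until the motion is done:
- bot.goto(position, orientation): joint-space move of the TCP to a pose.
- bot.line_to(position, rot=None, max_speed=0.15): straight line of the TCP; rot=None keeps the orientation; max_speed is the mean speed in m/s.
- bot.set_joints(angles): joint-space move.
- bot.set_gripper(opening, newtons=None): opening from 0.0 (shut) to 1.0 (fully open); newtons is the grip in N (None keeps the last); returns when the fingers have stopped.
- bot.hold(seconds).
- bot.inverse_kinematics(position, orientation): joint angles nearest the present ones, or None.
- bot.read_camera(name): name is "scene" or "top" or "wrist"; returns a dict with "pixels" (480x640x3 uint8, blue, green, red), "fx", "fy", "cx", "cy" (pixels), "R" (3x3) and "t" (3): a world point X has camera coordinates R X + t. Camera axes: x right, y down, z forward; pixel columns grow to the right and rows downward; lengths in m; the calibration is good to about 2 mm. A picture is of the moment at which its call begins. There is no depth.
A pose or a line that the arm cannot do raises bot.MotionError and nothing moves.
- bot.job_done(): hands the job in; it is judged then, once.
Readings, each from a call of its own:
- bot.current_clock(): time.
- bot.current_joints(): joint angles.
- bot.current_joint_vel(): joint speeds.
- bot.current_effort(): joint torques, N m.
- bot.current_ee_pos(): TCP position.
- bot.current_tool_rot(): TCP orientation.
- bot.current_contact_force(): force on the tool from outside, world axes, zero at the start.
- bot.current_ft_torque(): the same for the moment, N m.
- bot.current_opening(): opening from 0.0 (shut) to 1.0 (fully open).
- bot.current_grip_force(): force on a finger pad.
Only numpy, scipy, OpenCV 4.12 (cv2) and the standard library are available. Lean on these libraries where they do the work, as an engineer would, in place of code of your own. Each camera call takes 0.05 s, during which the arm holds its last target. There are 200 camera calls.

## Working session

There is one attempt and no reset: what is moved stays moved. The work goes in short steps, each a Python script; the robot and the scene stay as the last script left them, time stands still between calls to the robot, and variables do not carry over. Pictures are saved under pics/ and viewed, at most 10 in all, crops included, and the job is handed in when it is done.

```bash
mkdir -p pics
python3 - <<'E'
from workcell import bot
import cv2,numpy as np
for n in("top","scene"):
    c=bot.read_camera(n); cv2.imwrite(f"pics/{n}0.png",c["pixels"]); print(n,c["fx"],c["fy"],c["cx"],c["cy"],np.round(c["R"],4).tolist(),np.round(c["t"],4).tolist())
print(bot.current_clock(),bot.current_tool_rot(),bot.current_ee_pos(),bot.current_contact_force())
E
```

```text
top 466.5760710844983 466.5760710844983 315.8802219528729 242.27957118787137 [[0.0085, -1.0, -0.0017], [-0.9982, -0.0083, -0.0588], [0.0588, 0.0022, -0.9983]] [-0.0178, 0.5429, 1.0741]
scene 465.7071288353066 465.7071288353066 313.7193203980056 235.35676862321384 [[0.513, 0.8583, -0.0105], [0.538, -0.331, -0.7753], [-0.6689, 0.392, -0.6316]] [-0.258, -0.2573, 1.5165]
0.1 [-4.44189012e-01 -3.10950105e+00  2.35378134e-03] [0.16077875 0.55150507 0.21376878] [ 0.12333494  0.5467146  -0.52632631]
```

View pics/top0.png

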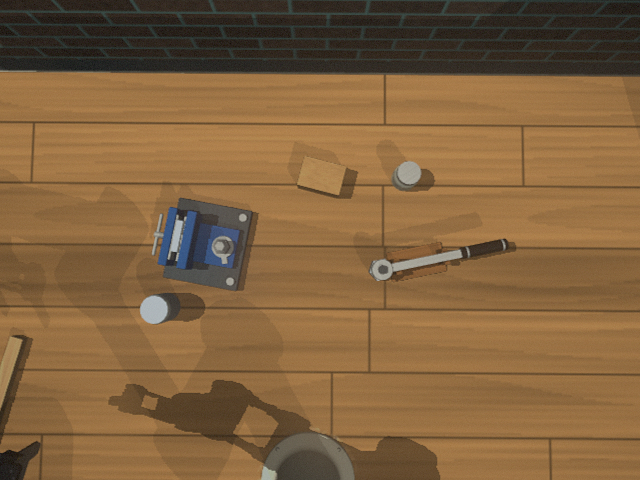

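View pics/scene0.png

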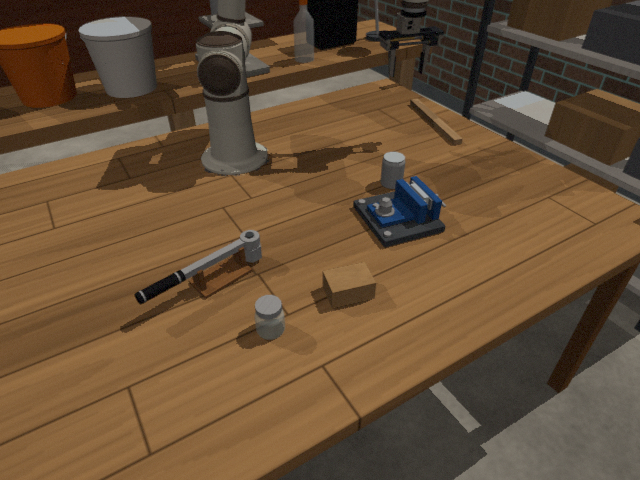

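The top view shows the nut near (222,245), the vice left of it with its jaws toward +y, and the wrench from its socket at (381,269) to the grip end at (507,243). The carton is at (323,175), jar at (407,175) and tin at (156,309). The scene view agrees. I'll enlarge the nut and wrench next.

```bash
cat > h.py <<'E'
from workcell import bot
import cv2,numpy as np
from scipy.spatial.transform import Rotation as Ro
def ray(c,u,v,z):
    R=np.array(c["R"]);t=np.array(c["t"]);C=-R.T@t
    d=R.T@np.array([(u-c["cx"])/c["fx"],(v-c["cy"])/c["fy"],1]); return C+d*(z-C[2])/d[2]
def proj(c,X):
    p=np.array(c["R"])@X+np.array(c["t"]); return np.array([p[0]/p[2]*c["fx"]+c["cx"],p[1]/p[2]*c["fy"]+c["cy"]])
def down(yaw): # tool x at yaw, z down
    return Ro.from_matrix(np.array([[np.cos(yaw),np.sin(yaw),0],[np.sin(yaw),-np.cos(yaw),0],[0,0,-1.]]))
E
python3 - <<'E'
import cv2,numpy as np
a=cv2.imread("pics/top0.png")
n=cv2.resize(a[195:295,150:260],None,fx=4,fy=4,interpolation=cv2.INTER_CUBIC)  #400x440
w=cv2.resize(a[230:290,360:520],None,fx=3,fy=3,interpolation=cv2.INTER_CUBIC) #180x480
o=np.zeros((590,480,3),np.uint8);o[:400,:440]=n;o[405:585,:480]=w
cv2.imwrite("pics/c1.png",o)
E
```

```text
(no output)
```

View pics/c1.png

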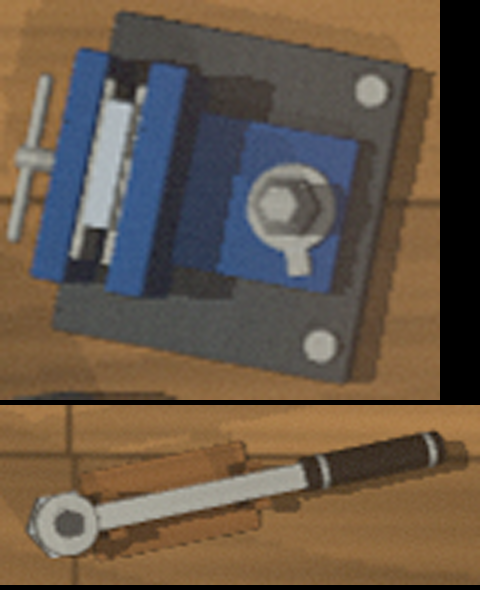

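The crop shows the nut top at px (219.5,246), washer centre (222.7,246.8), tab end (224.7,263), socket head (382.7,269.3) and grip end about (506.5,243.5).

Run:
```python
from h import *
c=bot.read_camera("top"); f=lambda x,y:(150+x/4,195+y/4)
g=lambda x,y:(360+x/3,230+(y-405)/3)
print("nut",ray(c,*f(278,204),.074),"washer",ray(c,*f(291,207),.040),"tab",ray(c,*f(299,272),.040))
P=[ray(c,*f(*p),.022)[:2] for p in((118,12),(407,66),(345,382),(53,328))]
V=np.array([[95,128],[95,-48],[-95,-48],[-95,128]])/1000
P=np.array(P);A=P-P.mean(0);B=V-V.mean(0)
th=np.arctan2((B[:,0]*A[:,1]-B[:,1]*A[:,0]).sum(),(A*B).sum());R=np.array([[np.cos(th),-np.sin(th)],[np.sin(th),np.cos(th)]])
print("vice yaw",th,"origin",P.mean(0)-R@V.mean(0),"res",(A-B@R.T).round(4).tolist())
s=ray(c,*g(68,523),.078);e=ray(c,*g(438,447),.063);b=ray(c,*g(205,492),.071);m=ray(c,*g(305,475),.071)
print("socket",s,"end",e,"len",np.linalg.norm((e-s)[:2]),"yaw",np.arctan2(*(e-s)[1::-1]))
print("cols",g(0,405))
for n,u in(("jar",(408,172)),("carton",(324,173)),("tin",(155,309))):print(n,ray(c,*u,.07))
```

```text
nut [0.52957847 0.19967201 0.074     ] washer [0.52959815 0.19931757 0.04      ] tab [0.49255475 0.19400741 0.04      ]
vice yaw -0.1758764601357164 origin [0.52945051 0.19870342] res [[-0.0017, -0.0017], [-0.0012, 0.0021], [0.002, 0.0016], [0.0009, -0.0021]]
socket [ 0.48110484 -0.16051387  0.078     ] end [ 0.53995313 -0.43800049  0.063     ] len 0.2836581495019953 yaw -1.36181652111457
cols (360.0, 230.0)
jar [ 0.69922293 -0.21835193  0.07      ]
carton [ 0.6954349  -0.03026177  0.07      ]
tin [0.38963211 0.33978833 0.07      ]
```

Measurements agree with the given sizes: nut and washer axes coincide within 1 mm and the wrench length is 284 mm. Next I'll move above the nut for a close look at the hex angle.

Run:
```python
from h import *
print(bot.current_clock())
r=down(np.pi-0.18)
bot.goto([0.47,0.19,0.30],r.as_rotvec()); print(bot.current_joints(),bot.current_clock())
c=bot.read_camera("wrist"); cv2.imwrite("pics/w1.png",c["pixels"]); np.save("pics/w1.npy",{k:np.array(c[k]) for k in c},allow_pickle=True)
print(proj(c,[.5296,.1993,.074]),np.array(c["R"]).round(3).tolist(),-np.array(c["R"]).T@c["t"])
F=[bot.current_contact_force() for _ in range(5)];print(F)
```

```text
0.15
[ 1.46671202e-01 -6.50781205e-02  1.66153270e+00  3.14275739e-04
  1.54557657e+00 -1.24513094e+00] 1.9083
[335.64608693 256.59626313] [[0.178, 0.984, -0.0], [0.94, -0.17, 0.297], [0.292, -0.053, -0.955]] [0.38548175 0.20544149 0.4703255 ]
[array([-0.29863428, -0.15250611, -0.01454366]), array([-0.29863428, -0.15250611, -0.01454366]), array([-0.29863428, -0.15250611, -0.01454366]), array([-0.29863428, -0.15250611, -0.01454366]), array([-0.29863428, -0.15250611, -0.01454366])]
```

View pics/w1.png

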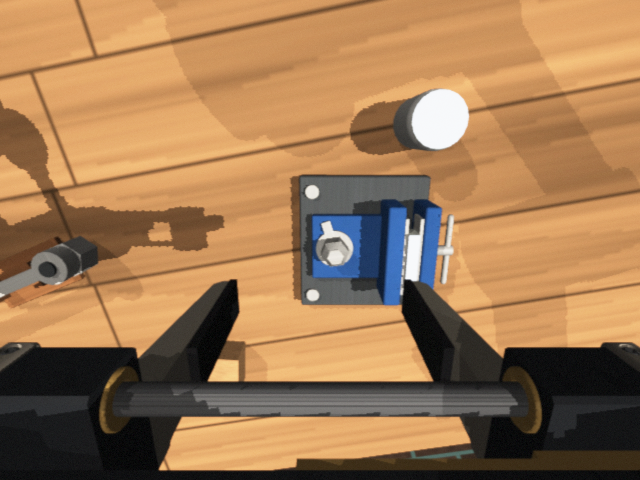

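The wrist view puts the nut at (335,252), where predicted (336,257). The tin is at (438,119) and the socket head at (50,266). I'll go lower and rectify the nut plane to read the hex angle.

Run:
```python
from h import *
bot.line_to([0.455,0.195,0.19],max_speed=.25)
c=bot.read_camera("wrist")
def rect(z,n=400,w=.08):
    q=[(-w/2,-w/2),(w/2,-w/2),(w/2,w/2),(-w/2,w/2)]
    src=np.float32([proj(c,np.array([.5295+x,.1993+y,z])) for x,y in q])
    dst=np.float32([((x+w/2)/w*n,n-(y+w/2)/w*n) for x,y in q])
    return cv2.warpPerspective(c["pixels"],cv2.getPerspectiveTransform(src,dst),(n,n),flags=cv2.INTER_CUBIC)
cv2.imwrite("pics/r1.png",np.hstack([rect(.074),rect(.062)])); print(bot.current_clock())
```

```text
2.6
```

View pics/r1.png

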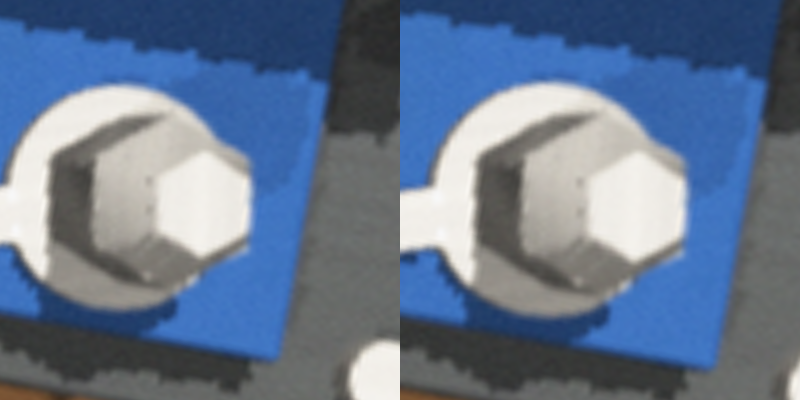

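The rectified view (5 px/mm, z=74 mm) shows the nut top centred at (204,206), i.e. world (0.530,0.198). Its corners lie at about 29° mod 60°, so the handle should point at about -91° (-1.59 rad), free of jaws and tin. Now I'll grasp the wrench.

Run:
```python
from h import *
psi=-1.362; s=np.array([.4811,-.1605]); g=s+.08*np.array([np.cos(psi),np.sin(psi)])
r=down(psi+np.pi).as_rotvec()
bot.line_to([.455,.195,.25],max_speed=.3)
bot.goto([*g,.20],r); print(bot.current_joints().round(2))
bot.line_to([*g,.044],max_speed=.12); print(bot.current_contact_force())
bot.set_gripper(0.0,45); print(bot.current_opening(),bot.current_grip_force(),bot.current_contact_force())
bot.line_to([*g,.20],max_speed=.1); print(bot.current_contact_force(),bot.current_ft_torque(),bot.current_clock())
c=bot.read_camera("top");cv2.imwrite("pics/t2.png",c["pixels"])
c=bot.read_camera("wrist");cv2.imwrite("pics/w2.png",c["pixels"])
w=c["pixels"]; o=np.zeros((480,800,3),np.uint8)
t=cv2.imread("pics/t2.png"); o[:,:]=0
o[:300]=0; o[:240,:800]=cv2.resize(t[230:290,340:540],(800,240),interpolation=cv2.INTER_CUBIC)
o[240:,:320]=cv2.resize(w,(320,240)); cv2.imwrite("pics/c2.png",o)
```

```text
[-0.66  0.11  1.68  0.    1.35 -0.88]
[-0.2445231   0.15345971 -0.09586268]
0.1935343533751162 44.998077750205994 [ 0.51756842  0.77248748 -0.7651231 ]
[ 0.3054881   0.43437933 -3.72413215] [-0.07887582  0.02267952  0.01498104] 8.825
```

View pics/c2.png

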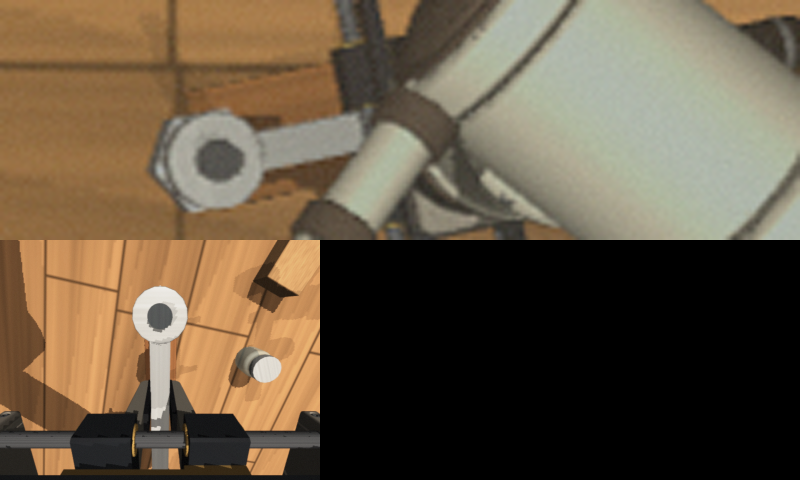

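The wrench is held straight and level. The socket centre is at top px (393.8,270.2) and wrist px (320,150). I'll triangulate it relative to the tool.

Run:
```python
from h import *
p=np.array(bot.current_ee_pos());R=Ro.from_rotvec(bot.current_tool_rot()).as_matrix()
T=bot.read_camera("top");W=bot.read_camera("wrist")
for n,I,z0,z1,bb in(("top",T,0,0,(375,250,412,290)),("wrist",W,0,0,(255,85,385,215))):
    x0,y0,x1,y1=bb; g=cv2.cvtColor(I["pixels"][y0:y1,x0:x1],cv2.COLOR_BGR2GRAY)
    k=cv2.HoughCircles(cv2.GaussianBlur(cv2.resize(g,None,fx=4,fy=4,interpolation=cv2.INTER_CUBIC),(7,7),0),cv2.HOUGH_GRADIENT,1,200,param1=80,param2=15,minRadius=40 if n=="top" else 180,maxRadius=75 if n=="top" else 240)
    print(n,None if k is None else (k[0,0,0]/4+x0,k[0,0,1]/4+y0,k[0,0,2]/4))
def A(c,u,v):
    a=ray(c,u,v,.3);b=ray(c,u,v,.1);return a,(b-a)/np.linalg.norm(b-a)
for tu,wu in(((393.8,270.2),(320,150)),):
    rs=[A(T,*tu),A(W,*wu)];M=sum(np.eye(3)-np.outer(d,d) for a,d in rs);b=sum((np.eye(3)-np.outer(d,d))@a for a,d in rs)
    X=np.linalg.solve(M,b);print("tri",X,"in tool",R.T@(X-p))
for n,c,u in(("T",T,(393.8,270.2)),("W",W,(320,150))): 
    X=ray(c,*u,.234);print(n,X,R.T@(X-p))
```

```text
top (np.float32(394.375), np.float32(270.125), np.float32(11.925))
wrist (np.float32(319.875), np.float32(151.375), np.float32(54.725))
tri [ 0.47969724 -0.16117507  0.22218196] in tool [ 0.07938669 -0.00128214 -0.0227489 ]
T [ 0.47933448 -0.15921046  0.234     ] [ 0.0813945  -0.00123895 -0.03456517]
W [ 0.47998444 -0.16078066  0.234     ] [ 0.07972368 -0.00092854 -0.03456692]
```

```bash
cat >> h.py <<'E'
NUT=np.array([.5300,.1985]); OFF=np.array([.080,-.0008,0])
def tcp(nut,psi,z):
    R=down(psi+np.pi); o=R.apply(OFF); return [nut[0]-o[0],nut[1]-o[1],z],R.as_rotvec()
E
python3 - <<'E'
from h import *
psi=-1.59
p,r=tcp(NUT,psi,.20); bot.goto(p,r); print(bot.current_joints().round(2))
p[2]=.118; bot.line_to(p,max_speed=.12); bot.hold(.3); f0=bot.current_contact_force();print(f0,bot.current_ft_torque())
z=.110
while z>.0715:
    z-=.003; p[2]=max(z,.0715); bot.line_to(p,max_speed=.03)
    f=bot.current_contact_force()-f0; print(round(p[2],4),f.round(1),np.array(bot.current_ee_pos())[2].round(4))
    if np.linalg.norm(f)>12: break
print(bot.current_clock(),bot.current_ft_torque())
c=bot.read_camera("scene");cv2.imwrite("pics/s3.png",cv2.resize(c["pixels"][150:270,300:460],None,fx=5,fy=5,interpolation=cv2.INTER_CUBIC))
E
```

```text
[-0.    0.09  1.71 -0.    1.35  0.02]
[ 0.33430206 -0.48925864 -4.08722508] [0.00234197 0.0672613  0.01078027]
0.107 [-0.   0.4  0.3] 0.1067
0.104 [-0.2 -0.1  0.5] 0.1038
0.101 [0.2 0.4 0.1] 0.1007
0.098 [-0.8  1.3 -0.1] 0.0977
0.095 [-0.4  2.2  0.7] 0.095
0.092 [-0.6  1.1  3.2] 0.0924
0.089 [1.1 2.2 0.9] 0.0886
0.086 [1.4 3.4 0.1] 0.0857
0.083 [ 2.3  3.8 -0.2] 0.0828
0.08 [1.1 5.5 1.1] 0.0799
0.077 [1.3 4.7 1.2] 0.0769
0.074 [1.3 5.2 1.2] 0.0739
0.0715 [0.7 5.2 1.3] 0.0714
15.0167 [ 1.06633902 -0.31187667 -0.17019471]
```

View pics/s3.png

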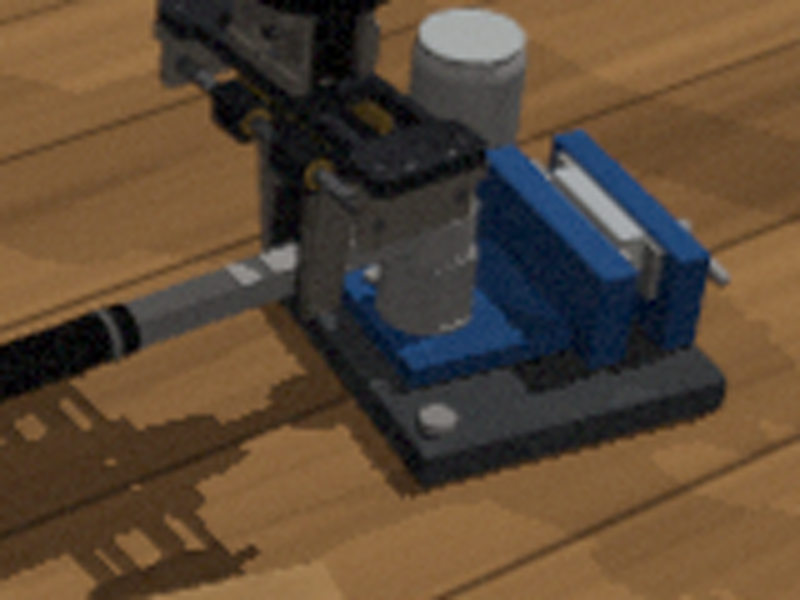

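The socket sits over the nut, with its underside at about (425,325) on the washer. I'll press until the seat is felt, then release.

Run:
```python
from h import *
p=np.array(bot.current_ee_pos()); p,_=tcp(NUT+[0,.0006],-1.59,.0715)
f0=bot.current_contact_force()
for z in(.0705,.0695,.0685,.0675):
    p[2]=z;bot.line_to(p,max_speed=.02);f=bot.current_contact_force();print(z,f.round(1))
    if f[2]-f0[2]>5:break
bot.set_gripper(.6); bot.hold(.4)
p[2]+=.0; print(bot.current_contact_force())
p[2]=.20; bot.line_to(p,max_speed=.2)
# step aside to see
print(bot.current_clock(),bot.current_contact_force())
c=bot.read_camera("wrist");cv2.imwrite("pics/w4.png",c["pixels"]);t=bot.read_camera("scene")
cv2.imwrite("pics/c4.png",np.hstack([cv2.resize(c["pixels"],(400,300)),cv2.resize(t["pixels"][150:270,270:430],(400,300),interpolation=cv2.INTER_CUBIC)]))
```

```text
0.0705 [ 2.4  3.5 -2.6]
0.0695 [0.6 0.3 2.3]
[-0.53894274  0.1778148  -0.00562047]
17.4667 [ 0.6924462  -0.45093673 -0.66575295]
```

View pics/c4.png

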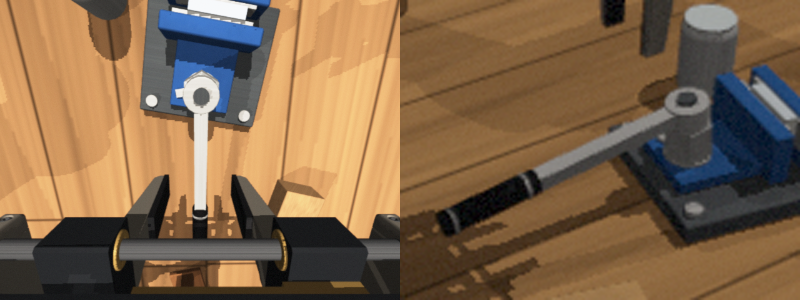

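Both views show the wrench seated level with the washer, its handle along -y and slightly drooping, and the tool clear. Now I'll push the grip with closed fingers along an arc, watching the tangential force for the break-over.

```bash
cat > push.py <<'E'
from h import *
def pose(psi,d,z):
    t=np.array([-np.sin(psi),np.cos(psi)]); q=NUT+.22*np.array([np.cos(psi),np.sin(psi)])+d*t
    return [*q,z],down(psi-np.pi/2).as_rotvec(),t
def read(t,f0,n=4):
    v=[]
    for _ in range(n): bot.hold(.02); v.append((bot.current_contact_force()-f0)[:2]@t)
    return np.mean(v)
psi=-1.59; d=.023; Z=.052
bot.set_gripper(0.0,45)
p,r,t=pose(psi,.048,.20); bot.goto(p,r); 
p[2]=Z; bot.line_to(p,max_speed=.12); bot.hold(.3)
f0=np.mean([(bot.hold(.03),bot.current_contact_force())[1] for _ in range(8)],0); print("f0",f0,bot.current_clock())
p,r,t=pose(psi,.030,Z); bot.line_to(p,r,max_speed=.05)
psi+=.03; mx=0; log=[]; why="limit"; t0=bot.current_clock()
while psi>-2.30 and bot.current_clock()<50:
    psi-= .010 if mx<3 else .004
    p,r,t=pose(psi,d,Z); bot.line_to(p,r,max_speed=.03 if mx<3 else .02)
    f=read(t,f0); log.append((round(psi,3),round(f,1)))
    if mx>3.5 and f<mx-1.2:
        f=read(t,f0,4)
        if f<mx-1.2: why="click"; break
    mx=max(mx,f)
    if f>6.9: why="over"; break
print(why,mx,f,bot.current_clock()-t0,bot.current_clock()); print(log)
E
python3 push.py
```

```text
f0 [ 0.30579225  0.21645127 -0.1735337 ] 22.0083
click 6.329772285447316 4.993810091767649 25.4 47.9167
[(-1.57, np.float64(-0.8)), (-1.58, np.float64(0.3)), (-1.59, np.float64(-0.7)), (-1.6, np.float64(0.9)), (-1.61, np.float64(1.0)), (-1.62, np.float64(1.5)), (-1.63, np.float64(2.2)), (-1.64, np.float64(2.3)), (-1.65, np.float64(2.5)), (-1.66, np.float64(3.0)), (-1.67, np.float64(3.7)), (-1.674, np.float64(3.9)), (-1.678, np.float64(4.1)), (-1.682, np.float64(3.8)), (-1.686, np.float64(3.5)), (-1.69, np.float64(3.7)), (-1.694, np.float64(3.7)), (-1.698, np.float64(3.9)), (-1.702, np.float64(4.1)), (-1.706, np.float64(3.8)), (-1.71, np.float64(4.1)), (-1.714, np.float64(3.9)), (-1.718, np.float64(4.1)), (-1.722, np.float64(4.3)), (-1.726, np.float64(4.5)), (-1.73, np.float64(4.3)), (-1.734, np.float64(4.7)), (-1.738, np.float64(4.4)), (-1.742, np.float64(4.7)), (-1.746, np.float64(4.8)), (-1.75, np.float64(4.7)), (-1.754, np.float64(4.7)), (-1.758, np.float64(4.5)), (-1.762, np.float64(4.4)), (-1.766, np.float64(4.4)), (-1.77, np.float64(5.0)), (-1.774, np.float64(4.7)), (-1.778, np
[... 441 characters left out ...]
)), (-1.846, np.float64(5.1)), (-1.85, np.float64(5.4)), (-1.854, np.float64(5.1)), (-1.858, np.float64(5.4)), (-1.862, np.float64(6.3)), (-1.866, np.float64(5.6)), (-1.87, np.float64(5.8)), (-1.874, np.float64(5.8)), (-1.878, np.float64(5.6)), (-1.882, np.float64(5.8)), (-1.886, np.float64(6.1)), (-1.89, np.float64(6.3)), (-1.894, np.float64(5.7)), (-1.898, np.float64(6.3)), (-1.902, np.float64(6.1)), (-1.906, np.float64(5.6)), (-1.91, np.float64(6.0)), (-1.914, np.float64(5.9)), (-1.918, np.float64(6.2)), (-1.922, np.float64(6.1)), (-1.926, np.float64(6.0)), (-1.93, np.float64(6.3)), (-1.934, np.float64(6.3)), (-1.938, np.float64(6.0)), (-1.942, np.float64(5.3)), (-1.946, np.float64(5.1))]
```

Force dropped from 6.2 to 5.0 N. A few more fine steps, still inside the 0.05 rad break-over, will confirm it; then I back off.

Run:
```python
import re
src=open("push.py").read().split("psi=-1.59; d")[0]; exec(src)
f0=np.array([.306,.216,-.174]); psi=-1.946; d=.023; Z=.052
for i in range(7):
    psi-=.004; p,r,t=pose(psi,d,Z); bot.line_to(p,r,max_speed=.02); f=read(t,f0,3); print(round(psi,3),round(f,2))
    if f<3.9 or f>6.3: break
p,r,t=pose(psi,.05,Z); bot.line_to(p,r,max_speed=.06)
p[2]=.22; bot.line_to(p,max_speed=.2); bot.hold(.2)
print(bot.current_clock(),bot.current_contact_force())
c=bot.read_camera("top");s=bot.read_camera("scene");cv2.imwrite("pics/t5.png",c["pixels"])
cv2.imwrite("pics/c5.png",np.hstack([cv2.resize(c["pixels"][190:310,150:310],(400,300),interpolation=cv2.INTER_CUBIC),cv2.resize(s["pixels"][150:270,270:430],(400,300),interpolation=cv2.INTER_CUBIC)]))
```

```text
-1.95 4.16
-1.954 3.39
50.3083 [-0.60623112 -0.31815383 -0.25333979]
```

View pics/c5.png

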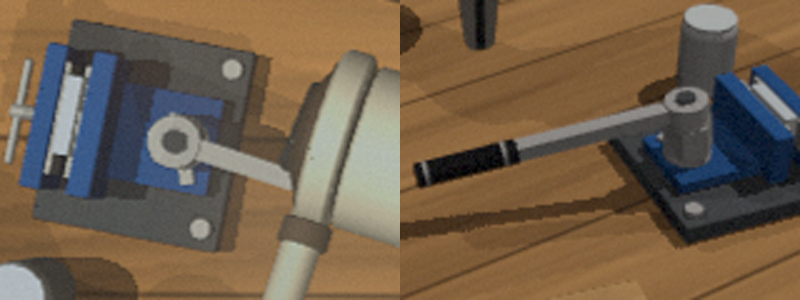

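The break-over is clear, with the force falling to 3.4 N. The wrench is still seated on the nut, the washer tab is where it was at about px (224,263), and the tool is clear.

```bash
python3 -c "
from workcell import bot
print(bot.job_done())"
```

```text
the job is handed in; nothing more can be done
None
```

The wrench is fitted fully down on the nut, and the nut is tightened clockwise to the click (push force fell from 6.2 to 3.4 N); I stopped there, backed off with the wrench left on the nut and the washer tab unmoved, and handed the job in at about 50 s.

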